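# Free a gummed-up specimen stage, run it to its end stop and load it

### The job

The carriage of the small linear stage is stuck: push it by its upright tab along its rail, nest end first, until it breaks free, then carry it on slowly and stop it gently against the hidden end stop without crushing the stop's soft buffer. Then stand the tall narrow white pot upright in the carriage's round nest and let go, leaving the carriage at its stop and the other things undisturbed.

Things in the scene. Friction and masses are not known exactly. Their poses are not given: they have to be found in the camera images.
- stage: Fixed linear stage: foot plate 404 x 96 mm, aluminium extrusion, two guide rods, end blocks 54 mm high. Origin under its centre at table height; +x runs along the rail, the way to push; z up. Its place and angle vary. The end stop is hidden inside, 60 to 120 mm from the carriage's start, short of the end block; its soft buffer gives about 2 N per mm and is crushed at 5 mm (10 N above the drag).
- carriage: Aluminium carriage, 120 mm (along the rail) x 84 mm, top face 60 mm above the table; slides only along the stage's x. Axes as the stage; origin at table height under its centre. At the start it is stuck: it takes about 9 to 20 N, over the first 6 mm or so; then it is free and drags with about 3 to 6 N. Let go gently at the stop, it stays against the buffer.
- tab (a point): Middle of the rear (-x) face of the black push tab, 80 mm above the table. The tab is an upright plate, 10 mm thick along the rail, 44 mm wide across it, its top at 96 mm; push its rear face in the +x direction of the stage (or pinch its thickness from above).
- nest (a point): Centre of the floor of the nest, 62 mm above the table: a black round cup on the carriage, 39 mm inside, 48 mm outside, its rim 12 mm above its floor. It lies 80 mm ahead (+x) of tab.
- pot: The tall narrow white pot with a push-on lid, 32 mm across and 62 mm high, about 60 g, standing on the table. Origin at the centre of its underside, z up.
- pot_wide: Bystander: a wider white pot, 38 mm across, 58 mm high, cream body. Origin under its centre. Leave alone.
- pot_low: Bystander: a low white pot, 36 mm across, 42 mm high. Origin under its centre. Leave alone.
- vial: Bystander: a clear vial with a black cap, 47 mm across, 124 mm high, behind the stage. Origin under its centre. Leave alone.
Mind the look-alikes: they are no part of the job. What is shaped like the pot but blue is not meant.

How it is judged:
By the outcome, as a careful person would: the job done as asked, in the order asked, and still so for the second after the job is handed in, with the robot touching nothing.
It also fails if it takes over 69 s, if anything falls off the work surface, if the arm or the gripper's body presses on something with over 40 N, if the wrist force passes 120 N, or if a joint passes its speed limit or range.

### The arm

A 6-joint arm with a two-finger parallel gripper is mounted at the origin on a cart in front of the work surface, level with it; the furniture and walls round the work are solid. World frame = base frame: x ahead of the robot, y to its left, z up, the work surface at z = 0. Lengths are in mm, angles in degrees, forces in N, time in s.
With the tool pointing down it reaches from about 250 to 800 mm from the base axis. Payload 3.9 kg.
Tool frame: the origin (TCP) lies on the mounting face of the last link; the fingertips stand ahead of it and the grasp point (between the pads) lies 155 mm ahead of it (r.tip_extent is the z of the fingertips in the tool frame, in mm); z points along the fingers, y is the direction in which the jaws open and shut (so a half turn about z gives the same grasp; the last joint's range is limited). The gripper opens to 85 mm and grips with 20 to 120 N. Pads are 22 mm wide; open, the fingers measure 114 mm over their backs; the gripper's body (76 mm by 85 mm) begins 54 mm behind the grasp point. The pads swing forward as they close: fully open they stand 13 mm farther back than shut.
Start: joints at [71.849, 14.897, -7.913, 67.191, 0, 90], TCP at [163.547, 498.867, 404.704] pointing down, gripper open.
Joint ranges: [-159.42, 159.42], [-47.68, 98.78], [-73.54, 78.23], [-108.79, 121.32], [-90, 84.71], [-180, 180]. Speed limits (degrees/s): [147.25, 147.25, 180, 180, 180, 180].

### API

Orientations are given as a 3x3 rotation matrix whose columns are the frame's x, y, z axes.
In Python, from cell import r, fingers, readout, read_camera, calibration gives the robot as it stands. Calls block until the motion is done:
- r.movep(position, orientation): joint-space move of the TCP to a pose.
- r.move_straight(position, rot=None, velocity=150, contact_N=None): straight line of the TCP; rot=None keeps the orientation; velocity is the mean speed in mm/s. With contact_N (N) it stops when the force on the tool has changed by that much, and returns True; else False.
- r.goto_joints(angles): joint-space move.
- fingers.gripper_to(opening): finger opening in mm; the grip force is fixed at half the most; returns when the fingers have stopped.
- r.wait(seconds).
- r.solve_ik(position, orientation): joint angles nearest the present ones, or None.
- readout.get_state(): the state.
- read_camera(name): name is "side" or "top"; returns the picture (384x512x3 uint8, red, green, blue); there is no depth.
- calibration(name): a dict with "fx", "fy", "cx", "cy" (pixels), "rvec" (rotation vector, rad) and "tvec" (3), from world to camera coordinates, as OpenCV has them. Camera axes: x right, y down, z forward; pixel columns grow to the right and rows downward; lengths in mm; the calibration is good to about 2 mm. A picture is of the moment at which its call begins. calibration takes no time and is no camera call.
A pose or a line that the arm cannot do raises r.IKError and nothing moves.
- r.hand_in(): hands the job in, once; it reports no verdict.
The state is a dict: "time": time; "joint_positions": joint angles; "qvel": joint speeds; "joint_efforts": joint torques, N m; "eef_pos": TCP position; "orientation": TCP orientation; "ft_force": force on the tool from outside, world axes, zero at the start; "ft_torque": the same for the moment, N m; "width": finger opening in mm.
Only numpy, scipy, OpenCV 4.12 (cv2) and the standard library are available. Lean on these libraries where they do the work, as an engineer would, in place of code of your own. Each camera call takes 0.05 s, during which the arm holds its last target. There are 200 camera calls.

## Working session

There is one attempt and no reset: what is moved stays moved. The work goes in short steps, each a Python script; the robot and the scene stay as the last script left them, time stands still between calls to the robot, and variables do not carry over. Pictures are saved under pics/ and viewed, about 8 in all and at most 12, crops included, and the job is handed in when it is done.

```bash
ls; mkdir -p pics
python3 - <<'E'
from cell import *
import cv2
for n in("top","side"):
    cv2.imwrite(f"pics/{n}0.png",cv2.resize(read_camera(n)[:,:,::-1],(800,600),interpolation=cv2.INTER_CUBIC)); print(n,calibration(n))
print(readout.get_state(),r.tip_extent)
E
```

```text
pics
top {'fx': 486.2842484849777, 'fy': 486.2842484849777, 'cx': 252.55304983741183, 'cy': 199.51446110939042, 'rvec': array([ 2.17834324, -2.1981105 ,  0.02879982]), 'tvec': array([ 154.53703165,  563.61024133, 1122.29965871])}
side {'fx': 407.27616006614, 'fy': 407.27616006614, 'cx': 256.98457996548694, 'cy': 192.01827249321022, 'rvec': array([ 0.5657351 , -2.57254481,  1.34462905]), 'tvec': array([550.6481677 , 114.7995278 , 809.22437923])}
{'time': 0.1, 'joint_positions': array([ 7.18475689e+01,  1.49336624e+01, -7.97926224e+00,  6.71939014e+01,
       -1.28192366e-03,  8.99984379e+01]), 'qvel': array([ 5.02700007e-02, -1.83426459e-02,  2.04006362e-01,  4.62330388e-02,
       -1.99379221e-04,  1.58457445e-02]), 'joint_efforts': array([-5.21172497e-04, -4.06510806e+01,  2.54527098e+01,  1.00635094e-02,
       -1.06058292e-04,  2.12233601e-05]), 'eef_pos': array([163.46338733, 498.56085187, 403.92648312]), 'orientation': array([[-9.50239542e-01,  3.11519663e-01, -5.59606339e-04],
       [ 3.11520165e-01,  9.50237877e-01, -1.77864232e-03],
       [-2.23229167e-05, -1.86446493e-03, -9.99998262e-01]]), 'ft_force': array([ 0.38994216, -0.07432678,  0.01144603]), 'ft_torque': array([ 1.29807609e-02, -3.09918101e-02, -9.53945060e-05]), 'width': 85.92574196681193} 173.4
```

View pics/top0.png

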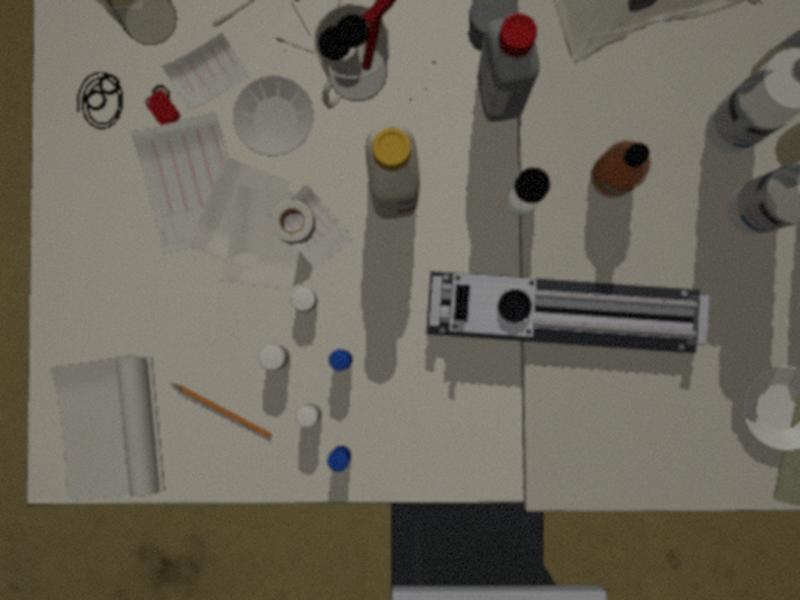

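View pics/side0.png

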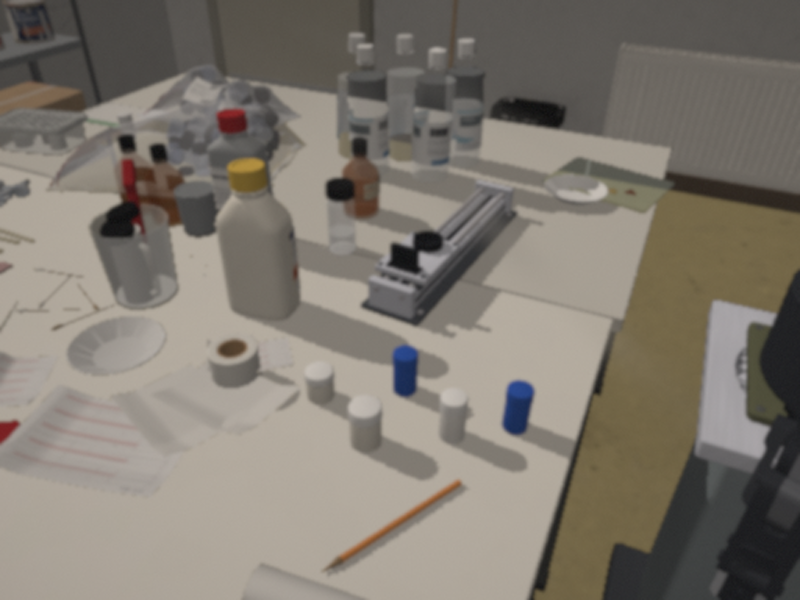

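The top view shows the stage at about (430–708, 270–350), with the tab at (461,303) and the nest at (515,306). The white pots are at (305,299), (272,357) and (307,415). In the side view they match low (319,382), wide (365,423) and tall narrow (452,415), so the target is at top (307,415).

```bash
cat > h.py <<'E'
from cell import *
import numpy as np, cv2
def ray(n,px):
    c=calibration(n);R=cv2.Rodrigues(c['rvec'])[0];o=-R.T@c['tvec']
    d=R.T@np.array([(px[0]-c['cx'])/c['fx'],(px[1]-c['cy'])/c['fy'],1]);return o,d
def onplane(n,px,z):
    o,d=ray(n,px);return o+d*(z-o[2])/d[2]
def proj(n,p):
    c=calibration(n);K=np.array([[c['fx'],0,c['cx']],[0,c['fy'],c['cy']],[0,0,1]])
    return cv2.projectPoints(np.array([p],float),c['rvec'],c['tvec'],K,None)[0].ravel()
def blobs(mask,x0,y0,x1,y1,amin):
    m=np.zeros(mask.shape,np.uint8);m[y0:y1,x0:x1]=mask[y0:y1,x0:x1]
    return [c for c in cv2.findContours(m,cv2.RETR_EXTERNAL,cv2.CHAIN_APPROX_NONE)[0] if cv2.contourArea(c)>amin]
E
python3 - <<'E'
from h import *
im=read_camera("top");g=im.max(2).astype(int)
print("pot area");print(g[254:282:2,184:210:2]);print(g[186:204:2,284:346:2])
for th in(35,50,60):
  for c in blobs((g<th),286,180,342,210,40):
    (x,y),(a,b),t=cv2.minAreaRect(c);m=cv2.moments(c);q=(m['m10']/m['m00'],m['m01']/m['m00'])
    print('dark',th,np.round(q,1),(round(a,1),round(b,1),round(t)),cv2.boundingRect(c),onplane("top",q,74).round(1),onplane("top",q,96).round(1))
for th in (185,195,205,215):
  for c in blobs((g>th),160,175,212,285,30):
    m=cv2.moments(c);q=(m['m10']/m['m00'],m['m01']/m['m00']);print('white',th,np.round(q,1),cv2.boundingRect(c),onplane("top",q,62).round(1))
for th in (60,80):
  for c in blobs((g<th),270,165,460,232,500):
    print('stage',th,cv2.minAreaRect(c),[onplane("top",p,5).round(1) for p in cv2.boxPoints(cv2.minAreaRect(c))])
t=cv2.resize(im[160:232,270:460,::-1],None,fx=4,fy=4,interpolation=cv2.INTER_CUBIC)
s=read_camera("side")[215:300,190:345,::-1];s=cv2.resize(s,(760,417-125),interpolation=cv2.INTER_CUBIC)
cv2.imwrite("pics/c1.png",np.vstack([t[:, :760],s]))
E
```

```text
pot area
[[128 134 141 140 141 139 141 141 141 140 138 139 138]
 [125 140 140 141 138 139 136 141 136 141 140 136 142]
 [135 140 139 143 139 134 133 120 118 129 137 137 139]
 [139 136 137 139 139 146 142 134 117 100 118 140 138]
 [139 137 140 139 147 152 149 149 143 107  96 131 139]
 [136 136 137 142 148 146 150 145 148 127  78 123 138]
 [137 136 133 141 149 145 143 144 145 127  71 128 139]
 [138 138 135 133 142 143 138 143 144 110  80 129 137]
 [138 139 137 133 138 142 140 141 128  99  97 128 141]
 [137 137 140 138 134 128 126 124 100  91  98 131 135]
 [139 138 140 137 116  98  98  94  99  94  99 128 139]
 [138 136 137 134 110  96 102  93  94  97 102 129 138]
 [138 141 137 134 108  99  97  98  99  95 109 138 140]
 [139 139 136 137 110  94  97  96  99  97 112 138 140]]
[[ 84  80  87 114  49  10  20   5  79 133 139 132 137 136 135 133 134 135
  134 119  91  58  31  21  40  79 115 133 132 125 107]
 [ 92  95 100 111  46   6  19  18  89 130 133 133 135 128 133 136 129 133
  121  64  17  10  14  26  18  17  58 118 133 113 106]
 [ 84  87  95 115  37  14  20  27  98 137 136 134 133 135 136 
[... 1429 characters left out ...]
359.0912170410156, 215.19239807128906), (170.63174438476562, 9.233368873596191), 3.990912914276123) [array([531.2, 100.3,   5. ]), array([552.8,  98.5,   5. ]), array([ 521.4, -298.4,    5. ]), array([ 499.9, -296.3,    5. ])]
stage 80 ((358.7459716796875, 220.5897979736328), (172.59906005859375, 23.848451614379883), 3.554177761077881) [array([500. , 104.8,   5. ]), array([555.9, 100.7,   5. ]), array([ 527.2, -301.1,    5. ]), array([ 471.8, -296.2,    5. ])]
stage 80 ((395.53607177734375, 184.5914306640625), (104.9452133178711, 9.873405456542969), 5.04245138168335) [array([597.8, -63. ,   5. ]), array([621. , -65.5,   5. ]), array([ 596.8, -309. ,    5. ]), array([ 573.7, -306.4,    5. ])]
```

View pics/c1.png

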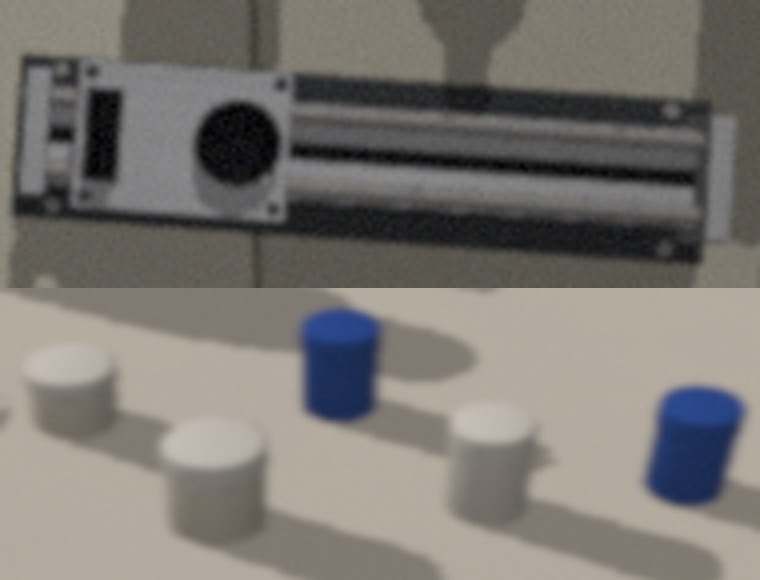

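Run:
```python
from h import *
P=lambda x,y:(270+(x+.5)/4-.5,160+(y+.5)/4-.5)
c=[onplane("top",P(*p),6) for p in((22,55),(710,102),(700,262),(14,215))]
for p in c: print(p.round(1))
for a,b in((0,1),(3,2)):
  d=c[b]-c[a];print('len',np.linalg.norm(d),'ang',np.degrees(np.arctan2(d[1],d[0])))
print('ctr',np.mean(c,0), 'width',np.linalg.norm(c[3]-c[0]))
for p in((80,62),(292,75),(287,222),(72,207)):print('carr',onplane("top",P(*p),60).round(1))
for n,box,z in(("top",(180,250,212,285),62),("side",(270,240,305,292),62)):
  im=np.mean([read_camera(n) for _ in range(10)],0); x0,y0,x1,y1=box
  s=im[:,:,2]/im[:,:,0]; sub=im[y0:y1,x0:x1]
  print(n,'bkg',np.median(sub.reshape(-1,3),0)); 
  for th in(.89,.91,.93,.95):
    m=(s>th)&(im[:,:,0]>(125 if n=="top" else 150))
    for k in blobs(m,*box,25):
      (u,v),rad=cv2.minEnclosingCircle(k);M=cv2.moments(k);q=(M['m10']/M['m00'],M['m01']/M['m00'])
      print(n,th,np.round(q,1),cv2.boundingRect(k),cv2.contourArea(k),onplane(n,q,z).round(1))
```

```text
[626.6  95.8   6. ]
[ 594.8 -306.     6. ]
[ 501.4 -297.7    6. ]
[532.3 101.5   6. ]
len 403.0987038214082 ang -94.53134864894093
len 400.4480023441153 ang -94.43270215093922
ctr [ 563.75859818 -101.59810706    6.        ] width 94.46846853999044
carr [616.9  64.8  60. ]
carr [608.4 -53.7  60. ]
carr [526.1 -49.5  60. ]
carr [535.6  70.2  60. ]
top bkg [137.4 132.9 121.7]
top 0.89 [194.9 265.6] (188, 259, 15, 14) 137.5 [416.3 278.4  62. ]
top 0.91 [195.7 265.8] (190, 259, 13, 14) 116.0 [415.9 276.7  62. ]
side bkg [173.5  165.55 154.2 ]
side 0.89 [290.1 253.3] (280, 247, 21, 14) 195.0 [416.3 279.1  62. ]
side 0.91 [289.7 254.3] (281, 249, 18, 12) 146.0 [416.  281.7  62. ]
```

```bash
cat >> h.py <<'E'
A=np.radians(-94.48);U=np.array([np.cos(A),np.sin(A),0]);TAB=np.array([569.6,-20.7,0])-80*U
def down(a):
    x=np.array([np.cos(a),np.sin(a),0]);z=np.array([0,0,-1.]);return np.column_stack([x,np.cross(z,x),z])
def st(tag=''):
    s=readout.get_state();f=np.array(s['ft_force']);print(tag,'t',round(s['time'],2),'p',np.round(s['eef_pos'],1),'s',round(float((s['eef_pos']-TAB)@U),1),'f',f.round(1),'push',round(float(-f@U),1),'w',round(s['width'],1));return s
E
python3 - <<'E'
from h import *
fingers.gripper_to(0); print(r.tip_extent)
p=TAB-25*U
q=[r.solve_ik(p+[0,0,300],down(a)) for a in(A,A+np.pi)];print(p,q)
R=down([A,A+np.pi][int(q[0] is None or (q[1] is not None and abs(q[1][5])<abs(q[0][5])))])
r.movep(p+[0,0,300],R);st()
print(r.move_straight(p+[0,0,74+r.tip_extent],velocity=80,contact_N=8));st()
cv2.imwrite("pics/d1.png",np.hstack([cv2.resize(read_camera("top")[150:240,260:360,::-1],(400,360)),cv2.resize(read_camera("side")[90:216,220:346,::-1],(360,360))]))
E
```

```text
173.4
[577.80166562  83.97918934   0.        ] [array([  8.26961093,  24.07296343, -10.35423819,  55.57279837,
         0.        , -77.25038907]), array([  8.26961093,  24.07296343, -10.35423819,  55.57279837,
         0.        , 102.74961093])]
 t 4.44 p [577.8  84.5 300.1] s -25.5 f [-0.2  0.5 -0.3] push 0.5 w -0.3
False
 t 5.25 p [578.1  84.1 247.7] s -25.1 f [-1.1  0.1 -0.1] push 0.0 w 0.0
```

View pics/d1.png

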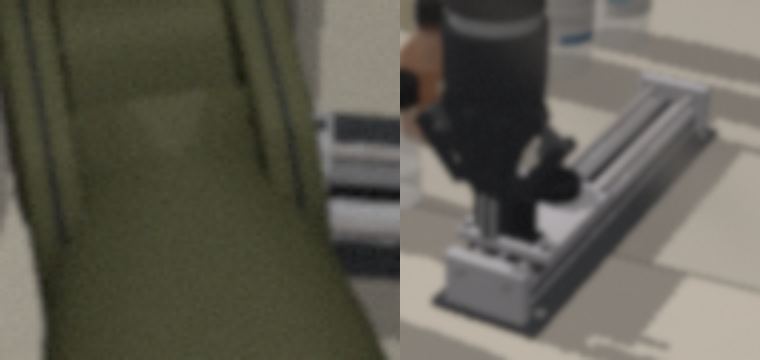

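The side crop shows the closed fingers at (485,215), just behind the black tab at (517,220), above the end block. Next I make contact and push through breakaway.

Run:
```python
from h import *
go=lambda s,v,c=None:(r.move_straight(TAB+s*U+[0,0,247.4],velocity=v,contact_N=c))
print(go(0,15,3));s=st('contact');s0=float((s['eef_pos']-TAB)@U)
for d in(2,4,6,8,10):
    go(s0+d,10);st(d)
go(s0+30,15);st(30)
```

```text
True
contact t 6.41 p [576.3  68.1 246.9] s -9.1 f [-0.4  1.2  0.1] push 1.1 w 0.3
2 t 6.8 p [576.3  67.1 246.8] s -8.0 f [ 0.5  4.7 -2.6] push 4.7 w -0.2
4 t 7.15 p [576.2  66.1 246.9] s -7.0 f [ 0.5  8.4 -2.7] push 8.4 w -0.3
6 t 7.5 p [576.1  65.  246.9] s -5.9 f [ 0.6 12.6 -1.7] push 12.6 w 0.1
8 t 7.85 p [575.9  61.8 246.9] s -2.8 f [ 0.1  6.  -2.1] push 6.0 w 0.1
10 t 8.2 p [575.7  59.2 246.8] s -0.1 f [ 0.8  4.8 -2.7] push 4.9 w -0.4
30 t 9.68 p [574.1  39.4 246.9] s 19.8 f [ 1.1  5.3 -3.5] push 5.4 w -0.2
```

Run:
```python
from h import *
go=lambda s,v,c=None:(r.move_straight(TAB+s*U+[0,0,247.4],velocity=v,contact_N=c))
go(46,15);st()
for k in range(3):
    hit=go(116,10,3.2);st(hit)
    if hit: r.wait(.2);st('held');break
```

```text
t 11.51 p [572.1  14.5 246.9] s 44.7 f [ 0.9  7.  -2.6] push 7.0 w -0.3
True t 14.36 p [570.2  -6.2 246.5] s 65.5 f [0.5 1.2 1.2] push 1.2 w -0.1
held t 14.56 p [570.1  -6.  246.2] s 65.4 f [-1.1  0.3  0.2] push 0.2 w 0.1
```

Run:
```python
from h import *
go=lambda s,v,c=None:(r.move_straight(TAB+s*U+[0,0,247.4],velocity=v,contact_N=c))
s=st();b=float((s['eef_pos']-TAB)@U)
for d in np.arange(.7,6,.7):
    go(b+d,6);s=st(round(d,1))
    if -np.array(s['ft_force'])@U>7.6:break
```

```text
t 14.56 p [570.1  -6.  246.2] s 65.4 f [-1.1  0.3  0.2] push 0.2 w 0.1
0.7 t 14.95 p [570.4  -6.4 247.1] s 65.7 f [-0.2  4.1 -2.3] push 4.1 w 0.4
1.4 t 15.22 p [570.3  -6.7 247.1] s 66.0 f [-1.1  5.5 -1.2] push 5.4 w -0.2
2.1 t 15.48 p [570.3  -7.  247.1] s 66.3 f [-0.4  8.3 -2.1] push 8.2 w -0.2
```

Run:
```python
from h import *
go=lambda s,v,c=None:(r.move_straight(TAB+s*U+[0,0,247.4],velocity=v,contact_N=c))
for d in (2.6,3.1):
    go(65.4+d,6);s=st(d)
    F=[]
    for i in range(6): r.wait(.04);F.append(round(float(-np.array(readout.get_state()['ft_force'])@U),1))
    print(F)
    if np.mean(F)>9:break
```

```text
2.6 t 15.73 p [570.3  -7.2 247.1] s 66.5 f [-0.4  8.4 -2.1] push 8.3 w 0.0
[8.2, 8.3, 8.3, 9.2, 8.5, 8.3]
3.1 t 16.23 p [570.2  -7.6 247.1] s 66.9 f [-0.1  8.9 -2. ] push 8.9 w -0.0
[9.1, 8.6, 8.9, 9.6, 9.9, 9.2]
```

The force climbs past the drag (5.2 to about 9 N) at 74 mm of travel, which is consistent with the buffer. I'm easing off, then going to the pot and looking at the carriage.

Run:
```python
from h import *
s=readout.get_state();p=np.array(s['eef_pos']);p[2]=247.2
r.move_straight(p-8*U,velocity=10);st('back')
r.move_straight(p-20*U,velocity=40)
r.move_straight(p-20*U+[0,0,75],velocity=100)
q=np.array([416,278.5,0])
c=[(a,r.solve_ik(q+[0,0,189],down(a))) for a in(0,np.pi)];print(c)
a=min((x for x in c if x[1] is not None),key=lambda x:abs(x[1][5]-s['joint_positions'][5]))[0]
r.movep(q+[0,0,300],down(a));fingers.gripper_to(62);st(a)
im=np.mean([read_camera("top") for _ in range(4)],0);g=im.max(2)
for th in(35,50,60):
  for k in blobs(g<th,300,180,395,218,60):
    m=cv2.moments(k);u=(m['m10']/m['m00'],m['m01']/m['m00']);print(th,np.round(u,1),cv2.boundingRect(k),onplane("top",u,74).round(1),onplane("top",u,96).round(1))
t=cv2.resize(im[160:232,270:460,::-1].astype(np.uint8),None,fx=4,fy=4)
sd=cv2.resize(read_camera("side")[200:310,190:400,::-1],(760,300))
cv2.imwrite("pics/e1.png",np.vstack([t,sd]))
```

```text
back t 17.59 p [5.708e+02 3.000e-01 2.472e+02] s 59.0 f [-0.8  0.2 -0.6] push 0.1 w 0.0
[(0, array([  33.80116724,   23.78060998,  -31.01527952,   35.2041105 ,
          0.        , -146.19883276])), (3.141592653589793, array([ 33.80116724,  23.78060998, -31.01527952,  35.2041105 ,
         0.        ,  33.80116724]))]
0 t 20.73 p [416.1 278.4 300. ] s -206.2 f [ 0.4 -0.3 -0.4] push -0.3 w 61.6
35 [363. 198.] (354, 189, 19, 19) [563.3 -95.3  74. ] [562.2 -90.8  96. ]
35 [328.8 195.8] (325, 186, 8, 21) [568.9 -20.3  74. ] [567.8 -17.3  96. ]
50 [311.7 212.1] (300, 207, 53, 11) [533.2  18.   74. ] [532.8  20.2  96. ]
50 [362.8 198. ] (353, 189, 21, 19) [563.3 -95.   74. ] [562.3 -90.5  96. ]
50 [328.7 195.7] (325, 185, 8, 22) [569.1 -20.1  74. ] [567.9 -17.1  96. ]
50 [386.4 184.4] (378, 182, 17, 6) [ 592.8 -147.5   74. ] [ 591.2 -141.9   96. ]
60 [384.7 215. ] (376, 212, 19, 6) [ 525.3 -142.2   74. ] [ 525.  -136.7   96. ]
60 [312.8 212.1] (300, 207, 58, 11) [533.3  15.4  74. ] [532.8  17.7  96. ]
60 [362.9 197.9] (353, 188, 21, 21) [563.4 -95.3  74. ] [562.3 -90.8  96. ]
60 [328.7 195.7] (325, 185, 9, 23) [569.  -20.1  74. ] [567.8 -17.1  96. ]
60 [386.1 184.1] (378, 181, 17, 7) [ 593.4 -146.7   74. ] [ 591.7 -141.1   96. ]
```

View pics/e1.png

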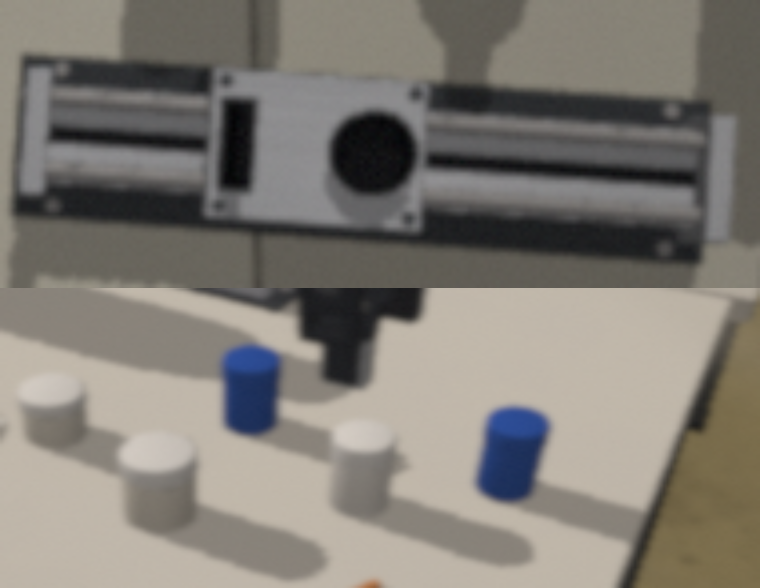

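The carriage is at the stop, with 74.7 mm of travel. The nest is at crop (373,153), the pots are untouched and the open gripper is above the target pot. I pinch loosely on one axis to centre the pot, turn 94°, then grip.

Run:
```python
from h import *
q=np.array([416,278.5,189.])
print(r.move_straight(q,velocity=90,contact_N=8));st()
fingers.gripper_to(33);st('pinch')
fingers.gripper_to(60)
r.move_straight(q,rot=down(A),velocity=100);st('turn')
fingers.gripper_to(20);st('grip')
r.move_straight(q+[0,0,60],velocity=100);st('lift');print(readout.get_state()['joint_positions'])
r.move_straight(q+[0,0,111],velocity=120);st('lift')
cv2.imwrite("pics/f1.png",cv2.resize(read_camera("side")[150:310,190:400,::-1],(630,480)))
```

```text
False
 t 22.36 p [416.3 278.7 189.5] s -206.5 f [-1.1 -1.7 -0.4] push -1.8 w 62.1
pinch t 22.75 p [416.1 278.5 189.2] s -206.3 f [ 0.3 -0.4 -0.2] push -0.3 w 32.8
turn t 24.93 p [416.  278.5 189. ] s -206.3 f [-0.7  0.   1. ] push -0.0 w 60.1
grip t 25.32 p [415.8 278.5 189.1] s -206.3 f [-0.2  0.3  2. ] push 0.3 w 29.1
lift t 26.07 p [415.8 278.3 248.6] s -206.1 f [ 0.9 -0.7 -1. ] push -0.6 w 29.2
[ 3.37987538e+01  1.95242631e+01 -2.66299759e+01  4.38832844e+01
 -1.88033439e-03 -5.17201674e+01]
lift t 26.64 p [415.8 278.4 299.4] s -206.1 f [-0.2 -0.4 -1.2] push -0.4 w 29.2
```

View pics/f1.png

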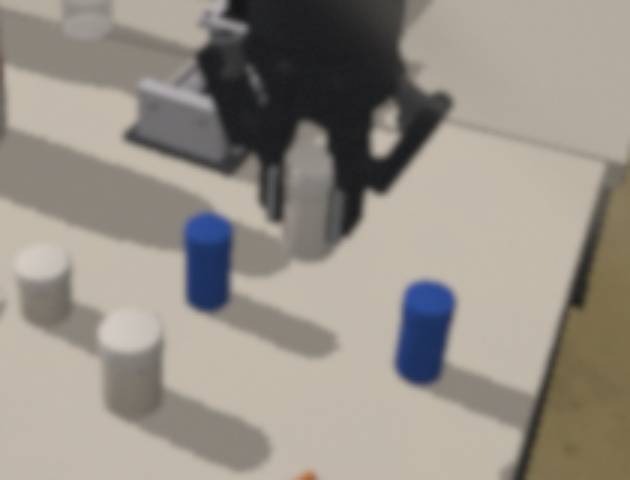

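The pot is held upright between the fingers at (310,190), and the others are still standing. Next I move it over the nest and look just above the rim.

Run:
```python
from h import *
n=np.array([563.7,-95.8,0])
r.move_straight([416,278.5,345],velocity=150)
r.movep(n+[0,0,340],down(A));st()
r.move_straight(n+[0,0,189+81],velocity=80,contact_N=8);st()
print(proj("side",n+[0,0,74]),proj("side",n+[0,0,80]))
u,v=proj("side",n+[0,0,80]).astype(int)
cv2.imwrite("pics/g1.png",cv2.resize(read_camera("side")[v-40:v+40,u-50:u+50,::-1],(750,600),interpolation=cv2.INTER_CUBIC))
```

```text
t 28.63 p [563.6 -94.8 339.8] s 154.4 f [-0.1  1.  -1. ] push 1.0 w 29.1
 t 29.66 p [564.  -95.8 270.5] s 155.3 f [ 1.  -0.2 -0.5] push -0.2 w 29.2
[287.94110731 138.61854205] [288.07666153 136.48015687]
```

View pics/g1.png

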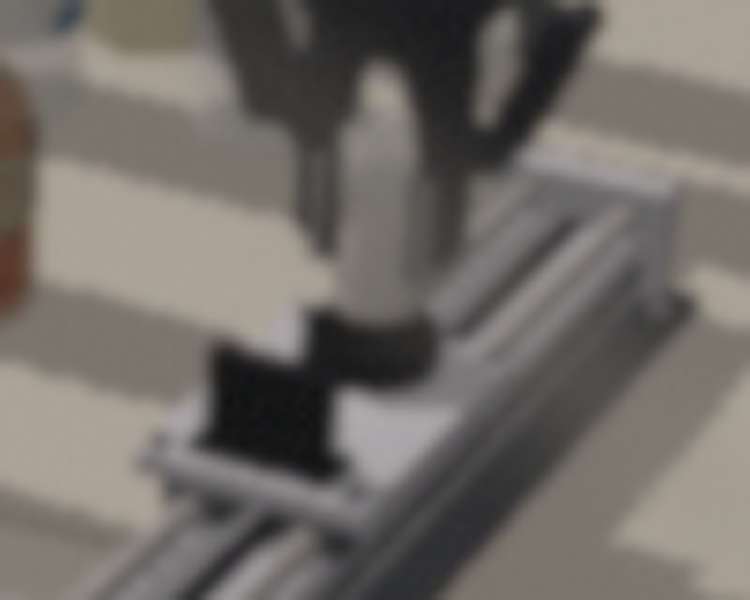

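The pot bottom (338–415, centre about 376) is over the cup (305–437, centre about 371), so it's off by about 1.5 mm at most. I lower it with contact detection.

Run:
```python
from h import *
n=np.array([564.2,-95.8,0])
r.move_straight(n+[0,0,270],velocity=20)
print(r.move_straight(n+[0,0,249.5],velocity=20,contact_N=3));st()
r.wait(.2);s=st()
```

```text
True
 t 30.83 p [564.1 -95.8 251.1] s 155.3 f [-0.9 -0.5  4. ] push -0.5 w 28.9
 t 31.03 p [564.  -95.8 251.1] s 155.3 f [-0.4  1.3  5.4] push 1.3 w 29.0
```

It touched down at TCP z 251.1, where 251 was expected for the nest floor, so it's seated. Release and retreat.

Run:
```python
from h import *
n=np.array([564.2,-95.8,0])
fingers.gripper_to(50);st('open')
r.move_straight(n+[0,0,345],velocity=80)
r.movep([400,200,345],down(A));st()
im=np.mean([read_camera("top") for _ in range(4)],0);g=im.max(2)
for k in blobs(g<50,300,180,345,206,60):
    m=cv2.moments(k);u=(m['m10']/m['m00'],m['m01']/m['m00']);print(np.round(u,1),cv2.boundingRect(k))
print('expected lid px',proj("top",n+[0,0,124]))
cv2.imwrite("pics/i1.png",np.vstack([cv2.resize(im[160:232,270:460,::-1].astype(np.uint8),None,fx=4,fy=4),cv2.resize(read_camera("side")[80:210,190:440,::-1],(760,312+0))[:, :760]]))
```

```text
open t 31.37 p [563.3 -95.6 249.8] s 155.2 f [ 0.2 -0.   0.9] push -0.0 w 50.1
 t 33.98 p [400.7 199.7 345.1] s -126.6 f [ 0.  -0.3 -0.6] push -0.3 w 49.8
[328.7 195.2] (325, 185, 8, 21)
expected lid px [368.08889033 196.3788841 ]
```

View pics/i1.png

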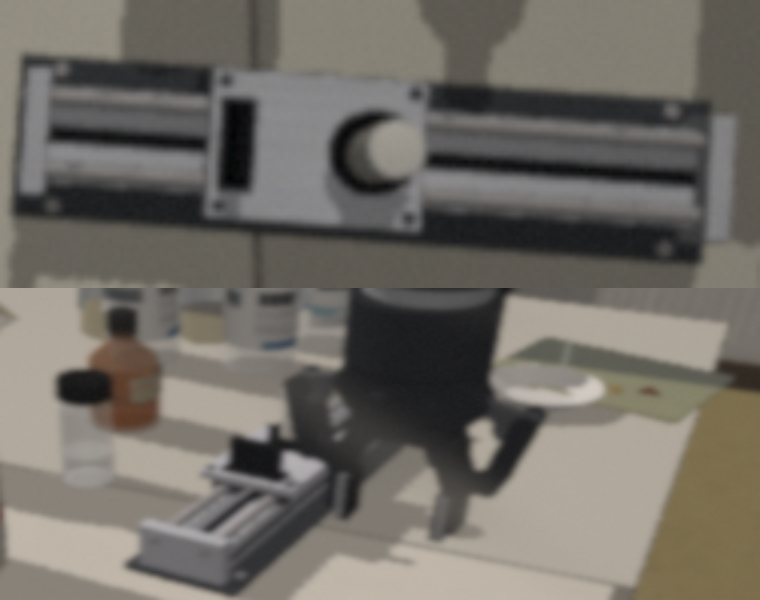

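The top view shows the lid at raw pixel (368.6,197.4), against (368.1,196.4) expected for an upright seated pot. The tab is still at 328.7 px, so the carriage hasn't moved.

```bash
python3 -c "
from h import *
r.hand_in()"
```

```text
the job is handed in; nothing more can be done
```

The carriage is at its end stop, the tall narrow white pot is standing in the nest, and the job was handed in at about 34 s of the 69 s allowed.

- **Carriage:** I pushed the tab with closed fingers. It broke free at about 13 N, then dragged at about 5 N. I carried it on at 10–15 mm/s and stopped at about 9 N, roughly 4 N over the drag. That is an estimated 2 mm of buffer, after about 74.7 mm of travel. I eased off before lifting away.
- **Pot:** I centred it with a light pinch, gripped it and lowered it until it touched at the height expected for the nest floor. Then I released it and moved clear.

**Last checks:**
- In the top view the lid is within about 1 pixel (about 2 mm) of where an upright, seated pot should be.
- The tab was at the same pixel before and after placing, so the carriage stayed at its stop.
- The vial stands in the last side view. The other pots were last seen standing just after I lifted the target pot; I did not view them again, and the arm passed well above them afterwards.
- In the last side view the gripper hid the pot, so its uprightness rests on the top view alone.
- The force dropped right after the first contact trigger at the stop, so I pushed again in small steps. The force then kept rising past the drag, which fits the buffer.

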